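Pop open the tea box and steady its lid

TASK

Someone wants a tea bag: open the low, wide tea box by pressing the push bar on its front deck so that the sprung lid pops up. Then rest closed fingertips gently on the bobbing lid and hold it still for about a second, and draw them off slowly, so that the lid is left standing half open and still, touched by nothing. Leave the tall, narrow canister shut.

Things in the scene. Friction and masses are not known exactly. Their poses are not given: they have to be found in the camera images.
- tea: The low, wide tea box, fixed: cream plastic, 160 mm deep (its x), 140 mm wide (y), 101 mm high when shut. Origin: centre of its underside; x points from its front (towards the robot) to its hinge, z up. A deck takes the front 42 mm, its top at z = 101 mm; behind it lies the steel lid. The hinge line runs along y at x = 76, z = 95 mm.
- tea_bar (a point): Centre of the top of the black push bar in the tea box's deck, 20 mm (along the box's x) by 40 mm (y), at x = -60, y = 0, z = 109 mm of the box when up. It goes down 6 mm against a spring (about 4 N at the bottom) and frees the lid after about 4 mm.
- tea_lid (a joint): Angle (rad) of the tea box's steel lid: 112 mm from hinge to free front edge, 138 wide, 6 thick. 0 = shut; grows as the front edge rises; stop at 1.4. Freed, it flies up, bobs for some 5 s and rests at 0.85, sloping up towards the robot, edge 85 mm above the hinge. Soft spring: 0.3 N on top pushes it 0.2 rad lower. Pushed shut, it does not latch.
- tall_lid (a joint): Angle (rad) of the lid of the tall, narrow canister of the same make beside the tea box, 120 mm deep, 100 mm wide, 156 mm high, fixed. 0 = shut and latched, as it starts and must stay. It pops up if the push bar on its own deck (top 164 mm above the counter) is pressed.

How it is judged:
By the outcome, as a careful person would: the job done as asked, in the order asked, and still so for the second after the job is handed in, with the robot touching nothing.
It also fails if it takes over 45 s, if anything falls off the work surface, if the arm or the gripper's body presses on something with over 40 N, if the wrist force passes 120 N, or if a joint passes its speed limit or range.

ROBOT

A 7-joint arm with a two-finger parallel gripper is mounted at the origin on the work surface. World frame = base frame: x ahead of the robot, y to its left, z up, the work surface at z = 0. Lengths are in m, angles in rad, forces in N, time in s.
With the tool pointing down it reaches from about 0.425 to 0.925 m from the base axis. Payload 6.8 kg.
Tool frame: the origin (TCP) lies at the very end of the fingers, on their centre line; the grasp point (between the pads) lies 19 mm behind it; z points along the fingers, y is the line along which they close (so a half turn about z gives the same grasp; the last joint's range is limited). The gripper opens to 85 mm and grips with 20 to 120 N. Pads are 22 mm wide; open, the fingers measure 114 mm over their backs; the gripper's body (76 mm by 85 mm) begins 54 mm behind the grasp point. The pads swing forward as they close: fully open they stand 13 mm farther back than shut.
Start: joints at [0.998, 0.477, 0.022, 1.555, -0.011, 1.109, -0.083], TCP at [0.303, -0.603, 0.205] pointing down, gripper open.
Joint ranges: [-2.96, 2.96], [-0.34, 2.1], [-1.41, 1.46], [0.24, 2.44], [-1.37, 4.51], [0.17, 1.92], [-2.96, 2.96]. Speed limits (rad/s): [2.39, 2.39, 3.14, 3.14, 3.14, 3.14, 3.14].

INTERFACE

Orientations are given as a rotation vector (axis times angle).
In Python, from bench import monitor, optics, r gives the robot as it stands.
- The arm moves only by the shell command python3 -m crank 'ROWS' [OPENING] [FORCE]. ROWS is JSON, a list of rows, each a list of 2 entries, a list of its own where there are three numbers: the shift along the tool's x, y, z in cm, then the turn, a rotation vector about the tool's x, y, z in rad. A call has 1 to 5 rows; each row shifts and turns the commanded pose from where the row before left it, along the tool's axes as they then stand; what a row does not reach is not made up. A row lasts 1/10 s, in which the tool goes at most 50 mm and 8.59 degrees, less where a joint would pass 70% of its speed; a pose out of reach is approached as far as the arm can. A call is refused whole if a number of a shift passes 5 or a number of a turn 0.15, either way. A call with a gripper value outside its range is refused whole. OPENING is the finger opening in cm, from 0 to 8.54, set as the call begins (- or left out, the last holds). The fingers move at their own pace and stop on an object; FORCE is the grip in N (left out, the last holds). Time passes only in rows, so rows that do not move let the fingers close. It gives the time, the measured TCP pose, the force, the opening and the grip force at its end, in the units of the state.
- monitor.get_obs(): the state, without advancing time (a new reading comes with each control period).
- optics.grab_frame(name): name is "scene" or "top"; returns (picture, depth): 400x640x3 uint8, red, green, blue; 400x640 float32, m along the optical axis (not along the pixel's ray), 0 where there is no reading.
- optics.camera_model(name): a dict with "vertical_fov" (degrees; the focal length in pixels is half the picture's height over the tangent of half this angle, whatever the lens; pixels are square), "cx", "cy" (the principal point, pixels), "D" ([k1, k2, p1, p2, k3] as OpenCV has them; the pictures are not rectified), "R" (3x3) and "t" (3): a world point X has camera coordinates R X + t. Camera axes: x right, y down, z forward; pixel columns grow to the right and rows downward; lengths in m; the calibration is good to about 2 mm. A picture is of the moment at which its call begins. camera_model takes no time and is no camera call.
- r.hand_in(): hands the job in; it is judged then, once.
The state is a dict: "clock": time; "joints": joint angles; "qvel": joint speeds; "tau": joint torques, N m; "tcp_pos": TCP position; "orientation": TCP orientation; "contact_force": force on the tool from outside, world axes, zero at the start; "moment": the same for the moment, N m; "grip_width": finger opening in m; "gripper_force": force on a finger pad.
Only numpy, scipy, OpenCV 4.12 (cv2) and the standard library are available. Lean on these libraries where they do the work, as an engineer would, in place of code of your own. Each camera call takes 0.05 s, during which the arm holds its last target. There are 200 camera calls.

## Working session

There is one attempt and no reset: what is moved stays moved. The work goes in short steps, Python scripts to look and compute and a shell command to move; the robot and the scene stay as the last step left them, time stands still between calls to the robot, and variables do not carry over. Pictures are saved under pics/ and viewed, at most 10 in all, crops included, and the job is handed in when it is done.

```bash
mkdir -p pics
cat > h.py <<'E'
import numpy as np,cv2
from bench import monitor,optics,r
def cam(n):
    c=optics.camera_model(n);f=200/np.tan(np.radians(c["vertical_fov"])/2)
    K=np.array([[f,0,c["cx"]],[0,f,c["cy"]],[0,0,1]]);return K,np.array(c["D"],float),np.array(c["R"]),np.array(c["t"])
def pts(n,uv,d):
    K,D,R,t=cam(n);p=cv2.undistortPoints(np.array(uv,float).reshape(-1,1,2),K,D)[:,0]
    return (np.c_[p,np.ones(len(p))]*np.array(d,float).reshape(-1,1)-t)@R
def cloud(n,d):
    v,u=np.mgrid[:400,:640];return pts(n,np.c_[u.ravel(),v.ravel()],d.ravel()).reshape(400,640,3)
E
python3 - <<'E'
from h import *
for n in("top","scene"):
    p,d=optics.grab_frame(n);cv2.imwrite(f"pics/{n}0.png",p[...,::-1]);np.savez(f"{n}0.npz",p=p,d=d)
    K,D,R,t=cam(n);print(n,-R.T@t,R[2])
o=monitor.get_obs();print(o)
E
```

```text
top [ 0.49289839 -0.01373222  1.04667285] [ 0.0726358  -0.00424082 -0.99734952]
scene [1.01903006 0.4188039  0.63618431] [-0.56809953 -0.53479023 -0.62550966]
{'clock': 0.1, 'joints': array([ 0.99791001,  0.47774948,  0.02236267,  1.55633854, -0.01149498,
        1.10932394, -0.08310029]), 'qvel': array([ 8.16836062e-05, -3.18078294e-03, -1.39203616e-03, -2.77260114e-03,
        1.09475498e-03,  1.46015378e-03,  6.48240200e-04]), 'tau': array([ 3.86028332e-03, -5.97761965e+01,  1.61344159e+00, -2.81955117e+01,
        1.28157457e-02,  5.01521266e-03, -5.51749665e-06]), 'tcp_pos': array([ 0.30226983, -0.60288714,  0.20360782]), 'orientation': array([-3.05557382e+00, -7.23167024e-01,  8.19813371e-04]), 'contact_force': array([ 1.26000058, -0.91292908, -0.03521803]), 'moment': array([0.02409044, 0.01255248, 0.01404939]), 'gripper_force': 0.0, 'grip_width': 0.08549618298106514}
```

View pics/top0.png

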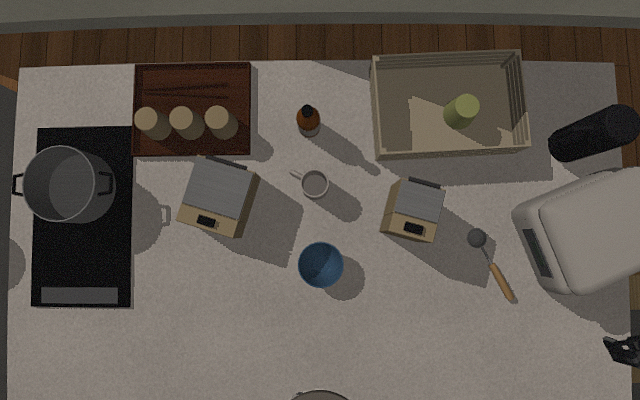

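View pics/scene0.png

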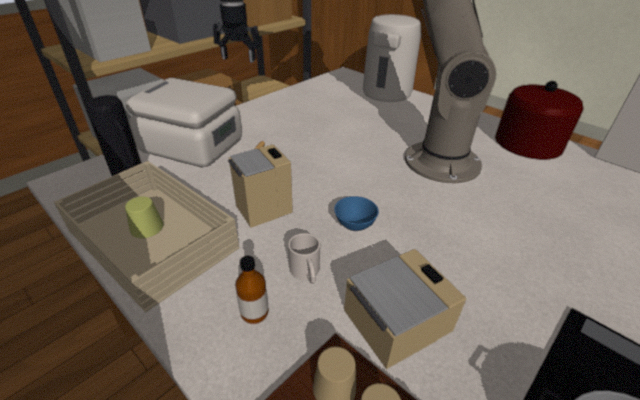

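The top view shows the tea box at about (217,197) with its bar at (206,221). The tall canister is at (413,208), with its bar at (413,228). The scene view agrees: tea bar at (432,273), tall bar at (274,153).

```bash
cat > m.py <<'E'
from h import *
from scipy.spatial.transform import Rotation as Ro
def plane(n,uv,z):
    a=pts(n,uv,np.ones(len(uv)));K,D,R,t=cam(n);c=-R.T@t
    return c+(a-c)*((z-c[2])/(a[:,2]-c[2]))[:,None]
bars=[]
for n,(u0,v0,u1,v1) in(("top",(190,207,222,235)),("scene",(412,256,450,292))):
    f=np.load(n+"0.npz");p=f["p"].max(2).astype(int);s=p[v0:v1,u0:u1]
    k,l,st,ce=cv2.connectedComponentsWithStats((s<45).astype(np.uint8));i=1+st[1:,4].argmax()
    v,u=np.where(l==i);q=plane(n,np.c_[u+u0,v+v0],.109)
    print(n,st[i],"bar",q.mean(0),cv2.minAreaRect((q[:,:2]*1000).astype(np.float32)))
f=np.load("top0.npz");c=cloud("top",f["d"])[150:245,170:265]
m=(abs(c[...,2]-.101)<.006);q=c[m];R=cv2.minAreaRect((q[:,:2]*1000).astype(np.float32));print("top face",len(q),q[:,2].mean(),R,cv2.boxPoints(R))
f=np.load("scene0.npz");c=cloud("scene",f["d"])[235:365,335:470];q=c[abs(c[...,2]-.101)<.004];R=cv2.minAreaRect((q[:,:2]*1000).astype(np.float32));print(len(q),R,cv2.boxPoints(R))
o=monitor.get_obs();print(Ro.from_rotvec(o["orientation"]).as_matrix().round(3))
E
python3 m.py
```

```text
top [  7   8  19  13 145] bar [0.52750907 0.24869132 0.109     ] ((527.42529296875, 248.81776428222656), (39.28679275512695, 18.744606018066406), 73.73352813720703)
scene [ 10   9  20  18 186] bar [0.53278061 0.25364145 0.109     ] ((532.6676025390625, 253.2158966064453), (39.57492446899414, 19.825876235961914), 71.27074432373047)
top face 4123 0.10087535239916476 ((588.9649658203125, 230.096435546875), (139.8968505859375, 167.92926025390625), 71.9632797241211) [[487.46863 189.58307]
 [647.1455  137.58774]
 [690.4613  270.6098 ]
 [530.7844  322.60513]]
5511 ((589.9969482421875, 234.197021484375), (140.41697692871094, 168.67166137695312), 72.82294464111328) [[488.68845 192.02658]
 [649.83673 142.21353]
 [691.3054  276.36746]
 [530.15717 326.1805 ]]
[[ 0.894  0.448 -0.001]
 [ 0.448 -0.894  0.001]
 [-0.    -0.002 -1.   ]]
```

```bash
python3 -m crank '[[[0,0,-1.5],[0,0,0.15]],[[0,0,-1.5],[0,0,0.15]],[[0,0,-1.5],[0,0,0.15]],[[0,0,-1.5],[0,0,0.15]],[[0,0,-1.5],[0,0,0.15]]]' 0 20
cat > w.py <<'E'
# offset in tool axes (cm) to box-frame target(s): w.py x y z (mm)
from h import *;import sys
from scipy.spatial.transform import Rotation as Ro
o=monitor.get_obs();M=Ro.from_rotvec(o["orientation"]).as_matrix();X=np.array([.9505,-.3107,0]);Y=np.array([.3107,.9505,0]);B=np.array([.530,.251,0])+.06*X
e=o["tcp_pos"]-B;print("box mm",(np.array([e@X,e@Y,e[2]])*1000).round(1),"t",o["clock"],"F",o["contact_force"].round(2))
x,y,z=[float(a)/1000 for a in sys.argv[1:4]]
print("shift cm",((B+x*X+y*Y+[0,0,z]-o["tcp_pos"])@M*100).round(2),"yaw err",np.arctan2(M[1,0],M[0,0])+.316,"tilt",M[:2,2].round(4))
E
python3 w.py -63 0 280
```

```text
clock: 0.6
tcp_pos: [0.3024, -0.603, 0.2795]
orientation: [-3.107, 0.456, 0.001]
contact_force: [0.3, 0.1, 0.0]
grip_width: 0.0117
gripper_force: 0.0
box mm [ -10.9 -882.5  279.5] t 0.6 F [0.27 0.13 0.  ]
shift cm [-3.030e+00 -8.835e+01  2.000e-02] yaw err 0.024673023471556754 tilt [-0.0005  0.001 ]
```

```bash
python3 -m crank '[[[-0.2,-4.9,0],[0,0,0.025]],[[-0.3,-4.9,0],[0,0,0]],[[-0.3,-4.9,0],[0,0,0]],[[-0.3,-4.9,0],[0,0,0]],[[-0.3,-4.9,0],[0,0,0]]]' 0
python3 -m crank '[[[-0.3,-4.9,0],[0,0,0]],[[-0.3,-4.9,0],[0,0,0]],[[-0.3,-4.9,0],[0,0,0]],[[-0.3,-4.9,0],[0,0,0]],[[-0.3,-4.9,0],[0,0,0]]]'
python3 -m crank '[[[-0.3,-4.9,0],[0,0,0]],[[-0.3,-4.9,0],[0,0,0]],[[-0.3,-4.9,0],[0,0,0]],[[-0.3,-4.9,0],[0,0,0]],[[-0.3,-4.9,0],[0,0,0]]]'
python3 w.py -63 0 130
```

```text
clock: 1.1
tcp_pos: [0.3628, -0.3633, 0.2792]
orientation: [-3.104, 0.485, 0.001]
contact_force: [1.3, 0.7, 1.3]
grip_width: -0.0
gripper_force: 0.0
clock: 1.6
tcp_pos: [0.4231, -0.1257, 0.2795]
orientation: [3.104, -0.486, 0.0]
contact_force: [1.7, -0.0, 0.1]
grip_width: 0.0001
gripper_force: 0.0
clock: 2.1
tcp_pos: [0.4838, 0.112, 0.2794]
orientation: [3.104, -0.486, 0.0]
contact_force: [1.0, -1.0, 0.3]
grip_width: 0.0001
gripper_force: 0.0
box mm [ -60.8 -146.5  279.4] t 2.1 F [ 1.05 -1.03  0.26]
shift cm [ -0.15 -14.65  14.94] yaw err 0.005499403579471096 tilt [-0.     -0.0002]
```

```bash
python3 -m crank '[[[-0.1,-4.7,0],[0,0,0.005]],[[0,-4.7,0],[0,0,0]],[[0,-4.7,1],[0,0,0]],[[0,-0.5,4.5],[0,0,0]],[[0,0,4.5],[0,0,0]]]'
python3 -m crank '[[[0,0,3],[0,0,0]],[[0,0,1.5],[0,0,0]],[[0,0,0],[0,0,0]],[[0,0,0],[0,0,0]]]'
python3 w.py -63 0 104
python3 - <<'E'
from h import *
for n,a,b in(("top",(150,250),(160,270)),("scene",(200,340),(320,500))):
    p,d=optics.grab_frame(n);s=p[a[0]:a[1],b[0]:b[1]][...,::-1];s=cv2.resize(s,(440,400));cv2.imwrite(f"pics/{n}1.png",s)
a=cv2.imread("pics/top1.png");b=cv2.imread("pics/scene1.png");cv2.imwrite("pics/both1.png",np.hstack([a,b])[:, :880])
cv2.imwrite("pics/both1.png",cv2.resize(np.hstack([a,b]),(800,364)))
E
```

```text
clock: 2.6
tcp_pos: [0.5282, 0.2525, 0.1787]
orientation: [-3.101, 0.487, -0.002]
contact_force: [1.4, -0.2, -0.1]
grip_width: 0.0001
gripper_force: 0.0
clock: 3.0
tcp_pos: [0.5287, 0.2499, 0.1357]
orientation: [-3.102, 0.493, -0.002]
contact_force: [0.4, 0.7, 0.4]
grip_width: 0.0002
gripper_force: 0.0
box mm [-60.8  -1.5 135.7] t 3.0 F [0.4  0.74 0.41]
shift cm [-0.22 -0.14  3.17] yaw err 0.0005249197857959409 tilt [0.0014 0.0008]
```

View pics/both1.png

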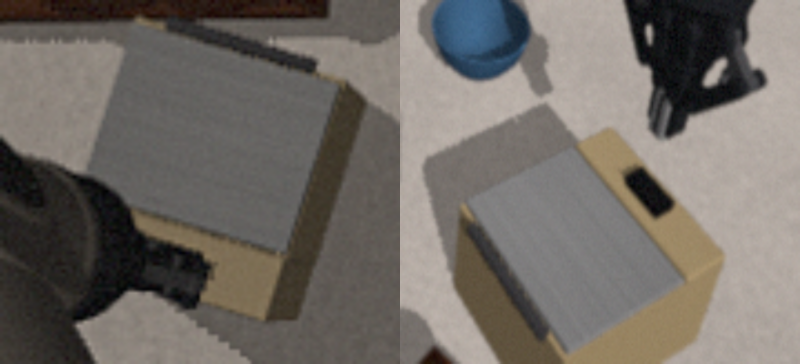

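The left crop (top view) shows the fingers around (175,275) over the deck, hiding the bar. The right crop (scene view) shows the fingertips at about (665,130) and the bar at (648,190). I'll check where the reported TCP projects to in each view.

Run:
```python
from h import *
o=monitor.get_obs()["tcp_pos"]
for n in("top","scene"):
    K,D,R,t=cam(n);f=np.load(n+"0.npz")
    P=np.array([o,o-[0,0,.027],[.530,.251,.109]]);u=cv2.projectPoints(P,cv2.Rodrigues(R)[0],t,K,D)[0][:,0];print(n,u.round(1))
    a=(150,160,4,4) if n=="top" else (200,320,440/180,400/140)
    s=(440/110,400/100) if n=="top" else (440/180,400/140)
    k=800/880;print((((u-[a[1],a[0]])*s*k)+([0,0] if n=="top" else [400,0])).round())
p,d=optics.grab_frame("scene");c=cloud("scene",d)[200:270,410:470];q=c[(c[...,2]>.115)&(d[200:270,410:470]>0)];lo=q[q[:,2]<q[:,2].min()+.01];print(q[:,2].min(),lo.mean(0),len(lo))
```

```text
top [[201.6 219.7]
 [205.  220.2]
 [204.7 219.8]]
[[151. 253.]
 [164. 255.]
 [163. 254.]]
scene [[433.8 261. ]
 [430.8 271.2]
 [430.9 271.9]]
[[653. 158.]
 [646. 185.]
 [647. 187.]]
0.1632229988855081 [0.5365552  0.25136308 0.16974757] 31
```

Run:
```python
from h import *
o=monitor.get_obs();print(o["tcp_pos"],o["qvel"].round(3),o["clock"])
ims=[]
for n,(v0,u0) in(("top",(180,150)),("scene",(190,380))):
    p,d=optics.grab_frame(n);K,D,R,t=cam(n)
    P=np.array([o["tcp_pos"]-[0,0,k] for k in(0,-.03,-.06)]);u=cv2.projectPoints(P,cv2.Rodrigues(R)[0],t,K,D)[0][:,0]
    s=cv2.resize(p[v0:v0+80,u0:u0+80,::-1],(400,400),interpolation=cv2.INTER_NEAREST);s=cv2.convertScaleAbs(s,alpha=1.8)
    for a in u:cv2.circle(s,tuple(((a-[u0,v0]+.5)*5).astype(int).tolist()),4,(0,0,255),1)
    ims.append(s);c=cloud(n,d)
    if n=="scene":
        for v in range(205,268,3):print(v,[(u,*(c[v,u]*1000).round().astype(int)) for u in range(424,452,6)])
cv2.imwrite("pics/z2.png",np.hstack(ims))
```

```text
[0.52916946 0.2500809  0.13648984] [-0.003  0.001  0.001  0.007  0.002 -0.003 -0.   ] 3.15
205 [(424, np.int64(524), np.int64(205), np.int64(236)), (430, np.int64(520), np.int64(214), np.int64(239)), (436, np.int64(543), np.int64(233), np.int64(262)), (442, np.int64(537), np.int64(240), np.int64(263)), (448, np.int64(539), np.int64(250), np.int64(270))]
208 [(424, np.int64(526), np.int64(207), np.int64(233)), (430, np.int64(524), np.int64(216), np.int64(236)), (436, np.int64(542), np.int64(234), np.int64(257)), (442, np.int64(535), np.int64(241), np.int64(257)), (448, np.int64(540), np.int64(251), np.int64(265))]
211 [(424, np.int64(527), np.int64(209), np.int64(228)), (430, np.int64(525), np.int64(218), np.int64(232)), (436, np.int64(540), np.int64(234), np.int64(249)), (442, np.int64(536), np.int64(242), np.int64(252)), (448, np.int64(550), np.int64(256), np.int64(268))]
214 [(424, np.int64(527), np.int64(210), np.int64(221)), (430, np.int64(527), np.int64(221), np.int64(228)), (436, np.int64(543), np.int64(236), np.int64(246)), (442, np.int64(536), np.int64(244), np.int64(247)), (
[... 3787 characters left out ...]
 np.int64(195), np.int64(1)), (436, np.int64(386), np.int64(204), np.int64(-1)), (442, np.int64(375), np.int64(214), np.int64(-1)), (448, np.int64(367), np.int64(224), np.int64(0))]
262 [(424, np.int64(512), np.int64(227), np.int64(103)), (430, np.int64(405), np.int64(200), np.int64(1)), (436, np.int64(395), np.int64(209), np.int64(0)), (442, np.int64(387), np.int64(220), np.int64(2)), (448, np.int64(375), np.int64(229), np.int64(-1))]
265 [(424, np.int64(517), np.int64(230), np.int64(102)), (430, np.int64(515), np.int64(241), np.int64(108)), (436, np.int64(402), np.int64(213), np.int64(-1)), (442, np.int64(392), np.int64(223), np.int64(-1)), (448, np.int64(386), np.int64(234), np.int64(2))]
```

View pics/z2.png

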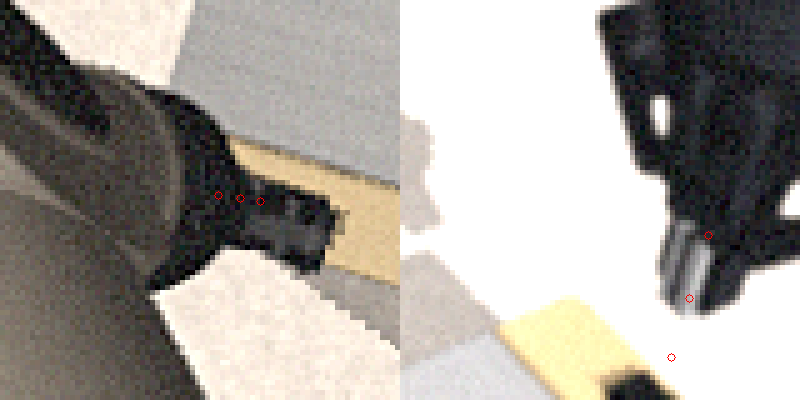

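In the zoomed scene view, the visible fingertips end at about (690,312). The reported TCP projects lower, at (671,357), so the real tips look about 24 mm higher than reported. Laterally they agree. In the top view, the dark patch at (300,230) is the bar plus a shadow. I'll go down guided by force.

```bash
python3 -m crank '[[[-0.2,-0.1,1],[0,0,0]],[[0,0,0.8],[0,0,0]],[[0,0,0.4],[0,0,0]],[[0,0,0],[0,0,0]],[[0,0,0],[0,0,0]]]'
python3 w.py -63 0 109
python3 - <<'E'
from h import *
p,d=optics.grab_frame("scene");c=cloud("scene",d)
for u in(432,434,436,438):
    z=c[240:275,u];print(u,[(v+240,*(z[v]*1000).round().astype(int).tolist()) for v in range(35) if z[v,2]>.1][-4:])
E
```

```text
clock: 3.75
tcp_pos: [0.5263, 0.251, 0.1123]
orientation: [3.102, -0.493, -0.001]
contact_force: [0.1, 0.2, 0.6]
grip_width: 0.0003
gripper_force: 0.0
box mm [-63.5  -1.1 112.3] t 3.75 F [0.08 0.16 0.62]
shift cm [ 0.05 -0.11  0.33] yaw err 0.0008844933738766936 tilt [-0.0004 -0.0001]
432 [(271, 528, 252, 110), (272, 529, 253, 109), (273, 531, 254, 109), (274, 534, 255, 110)]
434 [(271, 525, 254, 110), (272, 528, 256, 110), (273, 529, 257, 110), (274, 530, 258, 109)]
436 [(271, 523, 257, 111), (272, 526, 258, 111), (273, 527, 260, 110), (274, 529, 261, 110)]
438 [(262, 529, 258, 139), (272, 513, 258, 101), (273, 524, 262, 110), (274, 526, 263, 110)]
```

```bash
python3 -m crank '[[[0,0,0.5],[0,0,0]],[[0,0,0],[0,0,0]],[[0,0,0.5],[0,0,0]],[[0,0,0],[0,0,0]]]'
python3 -m crank '[[[0,0,0.4],[0,0,0]],[[0,0,0],[0,0,0]],[[0,0,0.3],[0,0,0]],[[0,0,0],[0,0,0]],[[0,0,0],[0,0,0]]]'
python3 - <<'E'
from h import *
p,d=optics.grab_frame("scene");c=cloud("scene",d);o=monitor.get_obs();print(o["tcp_pos"],o["contact_force"])
for u in(430,432,434,436,438):
    z=c[240:280,u];print(u,[(v+240,*(z[v]*1000).round().astype(int).tolist()) for v in range(40) if z[v,2]>.1][::4])
cv2.imwrite("pics/s3.png",cv2.resize(p[220:320,380:500,::-1],(600,500)))
E
```

```text
clock: 4.2
tcp_pos: [0.526, 0.2507, 0.1018]
orientation: [3.102, -0.493, -0.001]
contact_force: [-0.5, -0.2, 0.7]
grip_width: 0.0005
gripper_force: 0.0
clock: 4.7
tcp_pos: [0.5263, 0.251, 0.0954]
orientation: [3.103, -0.493, -0.0]
contact_force: [0.4, -0.2, 0.7]
grip_width: -0.0
gripper_force: 0.0
[0.52640278 0.25102235 0.09551869] [-0.54508716 -1.05203298 -0.50188996]
430 [(240, 533, 235, 180), (244, 533, 236, 172), (248, 534, 239, 165), (252, 527, 238, 149), (256, 534, 243, 148), (260, 535, 245, 140), (264, 535, 247, 130), (268, 523, 245, 109), (272, 532, 250, 110), (276, 540, 255, 109)]
432 [(240, 540, 240, 189), (244, 534, 240, 175), (248, 535, 243, 169), (252, 534, 244, 159), (256, 534, 246, 150), (260, 536, 249, 143), (264, 537, 251, 135), (268, 537, 253, 127), (272, 528, 252, 108), (276, 537, 257, 108)]
434 [(240, 539, 243, 191), (244, 535, 244, 179), (248, 536, 246, 171), (252, 534, 247, 161), (256, 536, 250, 155), (260, 537, 253, 147), (264, 538, 255, 139), (268, 534, 256, 127), (272, 529, 256, 112), (276, 534, 260, 108)]
436 [(240, 534, 245, 188), (244, 532, 246, 179), (248, 532, 248, 169), (252, 538, 252, 167), (256, 538, 254, 159), (260, 537, 256, 150), (264, 534, 257, 138), (268, 534, 259, 129), (272, 523, 258, 108), (276, 534, 263, 111)]
438 [(240, 542, 251, 197), (244, 541, 253, 189), (248, 539, 254, 179), (252, 540, 256, 172), (256, 541, 259, 164), (260, 535, 259, 150), (264, 536, 261, 142), (268, 535, 263, 132), (275, 529, 265, 110), (279, 535, 269, 107)]
```

View pics/s3.png

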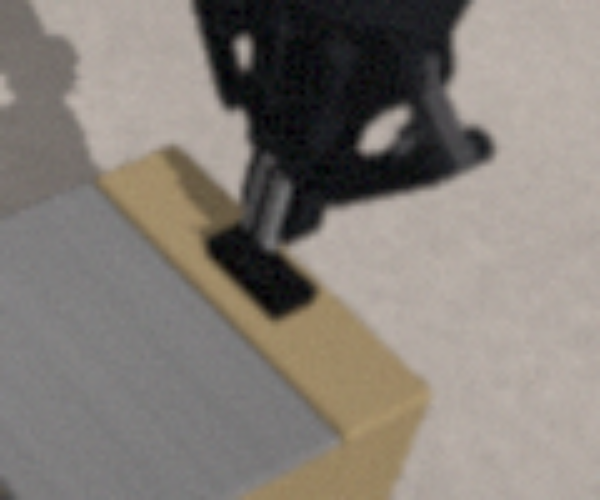

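The image shows the fingertips at (265,245), just above the bar centred at (262,275), and lined up with it. I'll press in small steps.

```bash
python3 -m crank '[[[0,0,0.4],[0,0,0]],[[0,0,0.4],[0,0,0]],[[0,0,0.2],[0,0,0]],[[0,0,0.1],[0,0,0]],[[0,0,0.1],[0,0,0]]]'
python3 -m crank '[[[0,0,0.1],[0,0,0]],[[0,0,0.1],[0,0,0]]]'
```

```text
clock: 5.25
tcp_pos: [0.5263, 0.251, 0.0833]
orientation: [3.103, -0.493, -0.0]
contact_force: [0.0, -0.6, -0.2]
grip_width: 0.0001
gripper_force: 0.0
clock: 5.45
tcp_pos: [0.5264, 0.2511, 0.0816]
orientation: [-3.103, 0.493, -0.0]
contact_force: [-0.7, -1.0, 1.5]
grip_width: -0.0002
gripper_force: 1.0
```

```bash
cat > lid.py <<'E'
from h import *
import sys
X=np.array([.9505,-.3107,0]);Y=np.array([.3107,.9505,0]);B=np.array([.530,.251,0])+.06*X
def lid(n="scene"):
    p,d=optics.grab_frame(n);c=(cloud(n,d)-B);b=np.stack([c@X,c@Y,c[...,2]],-1)*1000
    q=p.astype(int);g=(q.max(2)-q.min(2)<22)&(q.max(2)>70)
    m=g&(abs(b[...,1])<66)&(b[...,0]>-45)&(b[...,0]<100)&(b[...,2]>88)&(b[...,2]<225)&(d>0)
    s=b[m];th=np.arctan2(s[:,2]-97,76-s[:,0]);r=np.hypot(s[:,2]-97,76-s[:,0]);k=(r>25)&(r<120)
    return p,np.median(th[k]),np.percentile(th[k],[20,80]),k.sum()
if __name__=="__main__":
    p,a,q,k=lid();o=monitor.get_obs();print("lid",a.round(3),q.round(2),k,"t",o["clock"],"F",o["contact_force"].round(2),"z",o["tcp_pos"][2].round(4))
E
python3 lid.py
python3 -m crank '[[[0,0,0.1],[0,0,0]],[[0,0,0.1],[0,0,0]],[[0,0,0.1],[0,0,0]]]'; python3 lid.py
```

```text
lid 0.066 [0.05 0.11] 2939 t 5.5 F [-0.66 -0.7   1.18] z 0.0815
clock: 5.8
tcp_pos: [0.5264, 0.2511, 0.0786]
orientation: [-3.103, 0.493, -0.0]
contact_force: [-1.4, 0.1, 2.9]
grip_width: -0.0003
gripper_force: 1.7
lid 0.066 [0.05 0.11] 2944 t 5.85 F [0.36 0.33 0.81] z 0.0785
```

```bash
python3 -m crank '[[[0,0,0.1],[0,0,0]],[[0,0,0.1],[0,0,0]]]'; python3 lid.py
```

```text
clock: 6.05
tcp_pos: [0.5264, 0.2511, 0.0766]
orientation: [-3.103, 0.493, -0.0]
contact_force: [0.1, -0.8, 4.1]
grip_width: 0.0005
gripper_force: 1.9
lid 0.937 [0.92 0.97] 3717 t 6.1 F [-0.49 -0.33  3.69] z 0.0764
```

The lid has popped. I'll retreat, go over it, and come round to the hinge side above its top face.

```bash
python3 -m crank '[[[-2,0,-3],[0,0,0]],[[-0.7,0,-4.8],[0,0,0]],[[0,0,-4.9],[0,0,0]],[[1,0,-2.5],[0,0,0]],[[4.6,0,0],[0,0,0]]]'
python3 -m crank '[[[4.8,0,0],[0,0,0]],[[4.8,0,0],[0,0,0]],[[2.9,0,0],[0,0,0]]]'; python3 w.py 91 0 179; python3 lid.py
```

```text
clock: 6.6
tcp_pos: [0.553, 0.2469, 0.2341]
orientation: [-3.099, 0.481, -0.009]
contact_force: [1.5, 1.1, 0.0]
grip_width: 0.0001
gripper_force: 0.0
clock: 6.9
tcp_pos: [0.676, 0.2002, 0.2275]
orientation: [3.1, -0.498, 0.001]
contact_force: [0.2, 0.1, 0.5]
grip_width: 0.0004
gripper_force: 0.0
box mm [ 94.5  -2.9 227.5] t 6.9 F [0.21 0.07 0.53]
shift cm [-0.36 -0.3   4.85] yaw err -0.0026075041187019754 tilt [ 0.0006 -0.0015]
lid 1.307 [1.29 1.34] 3014 t 6.95 F [ 3.64 -2.7  -0.03] z 0.2268
```

```bash
python3 -m crank '[[[0,0,2.8],[0,0,0]],[[0,-0.2,2],[0,0,0]]]'; python3 lid.py; python3 -m crank '[[[0,0,0],[0,0,0]]]';python3 lid.py; python3 w.py 38 0 126
```

```text
clock: 7.15
tcp_pos: [0.6734, 0.2045, 0.1787]
orientation: [3.102, -0.495, -0.001]
contact_force: [-0.1, -0.4, 0.7]
grip_width: -0.0001
gripper_force: 0.0
lid 0.735 [0.72 0.77] 3226 t 7.2 F [-1.4  -0.5  -2.85] z 0.1747
clock: 7.3
tcp_pos: [0.6721, 0.2049, 0.1787]
orientation: [3.101, -0.492, -0.005]
contact_force: [0.2, -0.4, -0.2]
grip_width: 0.0002
gripper_force: 0.0
lid 0.612 [0.59 0.65] 3288 t 7.35 F [ 0.77  0.18 -0.35] z 0.1804
box mm [ 90.2   1.  180.4] t 7.35 F [ 0.77  0.18 -0.35]
shift cm [-5.22  0.1   5.44] yaw err 0.0011763755808032461 tilt [-0.0008 -0.0001]
```

```bash
python3 -m crank '[[[-0.8,0,0.8],[0,0,0]],[[-0.8,0,0.8],[0,0,0]],[[-0.8,0,0.8],[0,0,0]],[[-0.6,0,0.6],[0,0,0]],[[-0.4,0,0.4],[0,0,0]]]'; python3 lid.py; python3 -m crank '[[[-0.4,0,0.4],[0,0,0]],[[-0.3,0,0.3],[0,0,0]]]';python3 lid.py; python3 w.py 38 0 126
```

```text
clock: 7.85
tcp_pos: [0.6399, 0.216, 0.1459]
orientation: [3.102, -0.492, -0.001]
contact_force: [-0.2, 0.0, 0.4]
grip_width: 0.0001
gripper_force: 0.0
lid 0.916 [0.89 0.96] 2723 t 7.9 F [ 0.49  0.92 -0.54] z 0.1454
clock: 8.1
tcp_pos: [0.6344, 0.2179, 0.1394]
orientation: [-3.102, 0.494, -0.001]
contact_force: [-1.6, -0.3, 0.2]
grip_width: -0.0001
gripper_force: 0.0
lid 0.733 [0.71 0.78] 2897 t 8.15 F [ 0.16 -0.04  0.01] z 0.1388
box mm [ 48.7   0.9 138.8] t 8.15 F [ 0.16 -0.04  0.01]
shift cm [-1.07  0.09  1.28] yaw err 0.0010203115551034592 tilt [-0.0008 -0.0002]
```

```bash
python3 -m crank '[[[-0.3,0,0.3],[0,0,0]],[[-0.3,0,0.3],[0,0,0]],[[-0.2,0,0.2],[0,0,0]]]'; python3 lid.py; python3 -m crank '[[[-0.1,0,0.2],[0,0,0]],[[-0.1,0,0.1],[0,0,0]]]';python3 lid.py; python3 -m crank '[[[0,0,0],[0,0,0]]]';python3 lid.py;python3 w.py 38 0 126
```

```text
clock: 8.45
tcp_pos: [0.6265, 0.2205, 0.1312]
orientation: [3.103, -0.493, -0.0]
contact_force: [-0.4, 0.3, -0.1]
grip_width: 0.0002
gripper_force: 0.0
lid 0.852 [0.83 0.9 ] 2744 t 8.5 F [ 0.44  0.37 -0.87] z 0.1309
clock: 8.7
tcp_pos: [0.6249, 0.221, 0.1283]
orientation: [3.103, -0.493, -0.0]
contact_force: [0.7, -0.2, -0.2]
grip_width: 0.0001
gripper_force: 0.0
lid 0.853 [0.83 0.89] 2748 t 8.75 F [-0.47  0.21  0.53] z 0.1282
clock: 8.85
tcp_pos: [0.6249, 0.221, 0.1285]
orientation: [3.103, -0.493, 0.0]
contact_force: [-0.3, -0.1, -0.0]
grip_width: -0.0001
gripper_force: 0.0
lid 0.891 [0.87 0.93] 2670 t 8.9 F [-0.45 -0.55  0.21] z 0.1286
box mm [ 39.6   1.  128.6] t 8.9 F [-0.45 -0.55  0.21]
shift cm [-0.16  0.1   0.26] yaw err 0.0006787166940901423 tilt [0.0002 0.    ]
```

```bash
python3 -m crank '[[[-0.1,0,0.2],[0,0,0]],[[-0.1,0,0.2],[0,0,0]],[[-0.1,0,0.2],[0,0,0]]]'; python3 lid.py; python3 -m crank '[[[0,0,0],[0,0,0]]]';python3 lid.py; python3 -m crank '[[[0,0,0],[0,0,0]]]';python3 lid.py;python3 w.py 38 0 126
```

```text
clock: 9.2
tcp_pos: [0.6219, 0.2219, 0.1223]
orientation: [3.103, -0.493, -0.0]
contact_force: [-0.1, 0.9, 0.6]
grip_width: 0.0
gripper_force: 0.0
lid 0.829 [0.8  0.87] 2703 t 9.25 F [-0.19 -1.35 -0.46] z 0.1219
clock: 9.35
tcp_pos: [0.6218, 0.2219, 0.1222]
orientation: [3.102, -0.493, -0.001]
contact_force: [0.1, -0.3, 0.3]
grip_width: 0.0004
gripper_force: 0.0
lid 0.827 [0.8  0.87] 2721 t 9.4 F [ 0.07 -0.29  0.69] z 0.1225
clock: 9.5
tcp_pos: [0.6222, 0.2219, 0.1226]
orientation: [-3.103, 0.493, -0.0]
contact_force: [-0.5, 0.2, -0.2]
grip_width: 0.0002
gripper_force: 0.1
lid 0.836 [0.81 0.88] 2706 t 9.55 F [ 0.32 -0.11 -0.08] z 0.1226
box mm [ 36.7   0.9 122.6] t 9.55 F [ 0.32 -0.11 -0.08]
shift cm [ 0.13  0.09 -0.34] yaw err 0.0006238836465861097 tilt [ 0.0002 -0.    ]
```

```bash
python3 -m crank '[[[0,0,0],[0,0,0]],[[0,0,0],[0,0,0]],[[0,0,0],[0,0,0]],[[0,0,0],[0,0,0]],[[0,0,0],[0,0,0]]]'; python3 lid.py; python3 -m crank '[[[0,0,0],[0,0,0]],[[0,0,0],[0,0,0]],[[0,0,0],[0,0,0]],[[0,0,0],[0,0,0]]]'>/dev/null
python3 - <<'E'
from lid import *
p,a,q,k=lid();print(a);cv2.imwrite("pics/s4.png",cv2.resize(p[190:330,320:500,::-1],(720,560)))
E
```

```text
clock: 10.05
tcp_pos: [0.6221, 0.2219, 0.1225]
orientation: [-3.103, 0.493, -0.0]
contact_force: [0.3, 0.5, -0.3]
grip_width: -0.0
gripper_force: 0.1
lid 0.833 [0.81 0.87] 2699 t 10.1 F [ 0.66 -0.06  0.37] z 0.1225
0.8336155863983816
```

View pics/s4.png

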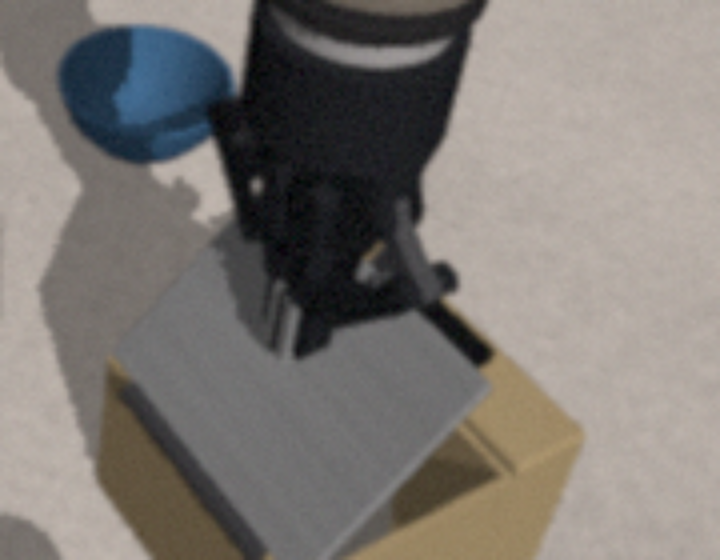

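The fingertips are resting mid-lid at (295,350), and the lid hasn't moved for over a second. I'll draw off slowly along the lid normal.

```bash
python3 -m crank '[[[0,0,0],[0,0,0]],[[0.03,0,-0.04],[0,0,0]],[[0.05,0,-0.06],[0,0,0]],[[0.05,0,-0.06],[0,0,0]],[[0.05,0,-0.06],[0,0,0]]]'; python3 lid.py
python3 -m crank '[[[0.05,0,-0.06],[0,0,0]],[[0.05,0,-0.06],[0,0,0]],[[0.05,0,-0.06],[0,0,0]],[[0.05,0,-0.06],[0,0,0]],[[0.05,0,-0.06],[0,0,0]]]'; python3 lid.py
python3 -m crank '[[[0.05,0,-0.06],[0,0,0]],[[0.05,0,-0.06],[0,0,0]],[[0.05,0,-0.06],[0,0,0]],[[0.05,0,-0.06],[0,0,0]],[[0.05,0,-0.06],[0,0,0]]]'; python3 lid.py
python3 -m crank '[[[0.05,0,-0.06],[0,0,0]],[[0.05,0,-0.06],[0,0,0]],[[0.05,0,-0.06],[0,0,0]],[[0.05,0,-0.06],[0,0,0]],[[0.05,0,-0.06],[0,0,0]]]'; python3 lid.py
```

```text
clock: 11.05
tcp_pos: [0.6239, 0.2213, 0.1248]
orientation: [-3.103, 0.493, -0.0]
contact_force: [-0.3, -0.5, 0.5]
grip_width: -0.0
gripper_force: 0.0
lid 0.873 [0.85 0.91] 2696 t 11.1 F [0.3  0.06 0.5 ] z 0.1249
clock: 11.6
tcp_pos: [0.6262, 0.2206, 0.1277]
orientation: [3.103, -0.493, -0.0]
contact_force: [0.2, -0.5, 0.5]
grip_width: 0.0003
gripper_force: 0.0
lid 0.92 [0.89 0.96] 2648 t 11.65 F [ 0.52 -0.36 -0.53] z 0.1279
clock: 12.15
tcp_pos: [0.6286, 0.2198, 0.1308]
orientation: [3.103, -0.493, 0.0]
contact_force: [-0.3, -0.1, -0.0]
grip_width: 0.0002
gripper_force: 0.0
lid 0.924 [0.9  0.96] 2659 t 12.2 F [-0.26  0.21 -0.12] z 0.1309
clock: 12.7
tcp_pos: [0.6309, 0.219, 0.1338]
orientation: [3.103, -0.493, 0.0]
contact_force: [-0.4, -1.0, -0.0]
grip_width: 0.0004
gripper_force: 0.0
lid 0.923 [0.9  0.97] 2658 t 12.75 F [-0.27 -0.84 -0.45] z 0.1338
```

The lid left the fingers and is steady at rest. I'll back away further along the normal, then up.

```bash
python3 -m crank '[[[0.4,0,-0.4],[0,0,0]],[[0.8,0,-0.8],[0,0,0]],[[1.5,0,-1.5],[0,0,0]],[[1.5,0,-2],[0,0,0]],[[0.5,0,-3],[0,0,0]]]'
python3 -m crank '[[[0,0,-3],[0,0,0]],[[0,0,-1],[0,0,0]],[[0,0,0],[0,0,0]],[[0,0,0],[0,0,0]],[[0,0,0],[0,0,0]]]'
python3 lid.py; python3 -m crank '[[[0,0,0],[0,0,0]],[[0,0,0],[0,0,0]],[[0,0,0],[0,0,0]]]'>/dev/null
python3 - <<'E'
from lid import *
p,a,q,k=lid();print(a,monitor.get_obs()["clock"]);cv2.imwrite("pics/s5.png",p[...,::-1])
E
```

```text
clock: 13.25
tcp_pos: [0.6768, 0.2024, 0.2105]
orientation: [3.101, -0.496, -0.002]
contact_force: [1.0, 0.4, -0.3]
grip_width: 0.0002
gripper_force: 0.0
clock: 13.75
tcp_pos: [0.6748, 0.204, 0.2488]
orientation: [3.101, -0.493, -0.004]
contact_force: [0.7, 0.8, -0.7]
grip_width: -0.0002
gripper_force: 0.0
lid 0.912 [0.89 0.95] 3681 t 13.8 F [-0.52  0.08 -0.43] z 0.2489
0.9120540980027663 14.15
```

View pics/s5.png

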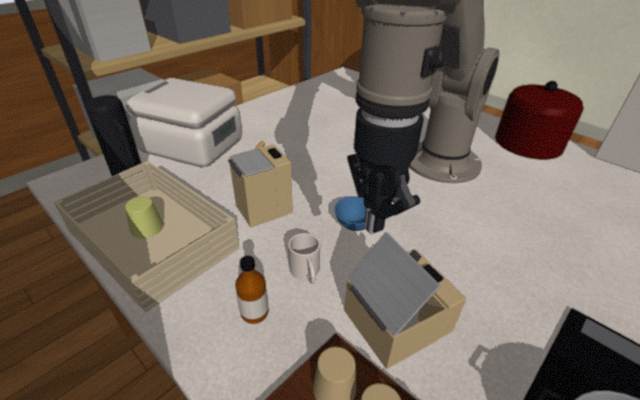

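The tea lid at (393,282) stands half open and still. The gripper, with its tip at (375,228), is well clear, and the tall canister at (262,185) is still shut.

```bash
python3 -c "
from bench import r;print(r.hand_in())"
```

```text
the job is handed in; nothing more can be done
None
```

The tea box is open, with its lid held still for over a second and then left standing half open, steady and untouched; the tall canister is still shut, and I handed the job in at about 14 s.

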